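# Set a variable-angle reflectance stage and hold a sample slide flush over its port

### The job

Take a reflectance reading by hand: first pull the lever of the white reflectance unit until its pointer stands at the red index rider on the dial and let go of the lever; the stage tilts with it. Then lift the sample carrier (blue grip) out of its nest, tilt it to the slope of the stage and hold it flush on the stage face, square within the white corner marks so that it covers the dark port, pressing lightly. Finish still holding it there, lever still at the rider; do not move the rider and leave the reference carrier (white grip) and everything else alone.

Things in the scene. Friction and masses are not known exactly. Their poses are not given: they have to be found in the camera images.
- reflectance_unit: White-topped housing fixed to the bench, 160 x 132 x 25 mm. Origin: centre of its underside on the bench; x to its back, y to its left, where dial and lever are, z up. Two cheeks (outer faces y = +-48 mm, tops 105 mm high) carry the tilting stage on an axis along y through x = 0, z = 85 mm. To the right of world y = 0, beyond x = 0.62 m, a wall cabinet hangs 0.577 m above the bench: keep clear.
- tilt_lever (a joint): Tilt of stage and lever (one rigid piece), rad: 0 = face level; grows to 0.9 as the lever's knob is pulled to the unit's front (-x), which lowers the face's front edge. The face normal is (-sin, 0, cos) of it in the unit's frame. Stiff friction hinge (0.5 N m, 5 to 6 N at the knob): stays where it is left.
- port (a point): Centre of the dark round port (19 mm across) in the stage face, on the tilt axis: tilting does not move it. Frame of the stage: z face normal, x up the slope to the back edge, y along the tilt axis. The stage is a flat dark steel plate 100 (x) x 74 (y) x 8 mm, no ledge or clips; white corner marks outline 86 (x) x 54 (y) mm round the port.
- lever_knob (a point): Centre of the black cylindrical knob at the end of the lever, 24 mm in diameter and 24 mm long with flat ends along y, to be taken across its flat ends, 95 mm from the tilt axis. In the unit's frame it is at x = 95 mm sin(0.75 - tilt), y = 68 mm, z = 85 mm + 95 mm cos(0.75 - tilt). The arm below it is 6 mm thick along y and 8 mm wide.
- index_rider (a joint): Where the red index rider stands on the black dial, as the tilt (rad, same zero and sense as tilt_lever) at which the lever's white pointer is in line with it. Somewhere between 0.38 and 0.70; already set for this sample.
- rider_mark (a point): The red index rider, a clip 6 x 10 x 7 mm on the rim of the dial (disc of radius 50 mm about the tilt axis, 51 mm to the left of the port), at 53.5 mm from the axis, in the direction the knob must get.
- rider_frame (a point): A point on the tilt axis at the port whose axes turn with the rider: its z is the face normal that the stage must get.
- sample_carrier: Sample carrier: dark steel frame 84 (x) x 52 (y) x 6 mm with a gold-coated slide, 0.08 to 0.17 kg. A blue upright grip 46 (x) x 12 (y) mm stands on its middle, from 6 to 36 mm above its underside; take it across the 12 mm. Origin: centre of the flat underside (the face that goes on the stage); z up through the grip. Lies level in nest_a.
- nest_a: White plastic nest fixed to the bench, 104 (x) x 72 (y) mm, holding the sample carrier's underside 14 mm above the bench; its corner lips end 17 mm above the bench, 2 mm clear of the carrier. Origin: centre of its underside. The reference carrier has one like it.
- reference_carrier: The reference carrier: same size and nest, but a white grip and a mirror slide. Stays in its nest.
- timer: Light grey lab timer, 66 x 66 x 18 mm, lying on the bench; bystander. Origin: centre of its underside.
- vial_1: Glass vial with a red cap, 22 mm across, 47 mm high, on the bench; bystander. Origin: centre of its underside.
- vial_2: Glass vial with a green cap, 22 mm across, 47 mm high, on the bench; bystander. Origin: centre of its underside.
- forceps: Steel forceps, 131 mm long, lying on the bench in front of the unit; bystander. Origin: centre of its underside.
There are look-alikes about, which are no part of the job. What is shaped like the sample_carrier but orange is not meant.

How it is judged (in metres and radians):
On the way, in this order (a step that is already met when the one before it is completed fails the run):
1. the lever stands at the red rider, let go, with the sample carrier still in its nest (angle between the z axis of port and the z axis of rider_frame, either way round below 0.06 rad and contact force between the fingers and tilt_lever below 0.1 N and height (world z) of sample_carrier below 0.025 m), for 0.2 s.
2. the sample carrier is lifted out of its nest (height (world z) of sample_carrier above 0.04 m and contact force between the fingers and sample_carrier above 1 N), for 0.1 s.
At the end, for the whole second after the job is handed in: The lever stands within 0.06 rad of the rider, untouched; the gripper still holds the sample carrier, at rest, flush on the stage face (within 2 degrees, gap under 2 mm), centred on the port within 10 mm along and across, square within 0.15 rad, pressed on it with 1 to 25 N (angle between the z axis of port and the z axis of rider_frame, either way round below 0.06 rad and angle between the z axis of sample_carrier and the z axis of port, either way round below 0.035 rad and angle between the x axis of sample_carrier and the x axis of port, either way round below 0.15 rad and x of sample_carrier in the frame of port between -0.01 and 0.01 m and y of sample_carrier in the frame of port between -0.01 and 0.01 m and z of sample_carrier in the frame of port between -0.003 and 0.002 m and contact force between sample_carrier and tilt_lever between 1 and 25 N and contact force between the fingers and sample_carrier above 3 N and contact force between the fingers and tilt_lever below 0.1 N and linear speed of sample_carrier below 0.01 m/s); the arm keeps its last pose, push and grip.
It fails at once if the sample is pressed hard against the stage (over 40 N) (contact force between sample_carrier and tilt_lever above 40 N).
It fails at once if the rider is moved (distance of rider_mark from where it was at the start of the episode above 0.003 m).
It fails at once if the reference carrier is disturbed (distance of reference_carrier from where it was at the start of the episode above 0.015 m).
It fails at once if a bystander is disturbed (distance of any of timer, vial_1, vial_2, forceps from where it was at the start of the episode above 0.03 m).
It also fails if it takes over 61 s, if anything falls off the work surface, if the arm or the gripper's body presses on something with over 40 N, if the wrist force passes 120 N, or if a joint passes its speed limit or range.

### The arm

A 6-joint arm with a two-finger parallel gripper is mounted at the origin on a cart in front of the work surface, level with it; the furniture and walls round the work are solid. World frame = base frame: x ahead of the robot, y to its left, z up, the work surface at z = 0. Lengths are in mm, angles in rad, forces in N, time in s.
With the tool pointing down it reaches from about 325 to 775 mm from the base axis. Payload 5.5 kg.
Tool frame: the origin (TCP) lies at the very end of the fingers, on their centre line; the grasp point (between the pads) lies 19 mm behind it; z points along the fingers, y is the line along which they close (so a half turn about z gives the same grasp; the last joint's range is limited). The gripper opens to 85 mm and grips with 20 to 120 N. Pads are 22 mm wide; open, the fingers measure 114 mm over their backs; the gripper's body (76 mm by 85 mm) begins 54 mm behind the grasp point. The pads swing forward as they close: fully open they stand 13 mm farther back than shut.
Start: joints at [-1.382, 0.091, 1.231, -0, 1.82, -0.057], TCP at [145.998, -581.98, 231.275] pointing down, gripper open.
Joint ranges: [-2.87, 2.87], [-0.86, 2.18], [0.17, 2.46], [-1.51, 4.65], [0.06, 2.69], [-2.65, 2.65]. Speed limits (rad/s): [2.57, 2.57, 3.01, 3.14, 3.14, 3.14].

### API

Orientations are given as a unit quaternion [w, x, y, z].
In Python, from cell import bot gives the robot as it stands.
- The arm moves only by the tool carry_out, never from a script. Its argument "rows" is text: rows parted by semicolons, each of 5 numbers parted by spaces: the opening, from 0 (shut) to 1 (fully open), then the shift along the tool's x, y, z in units of 50 mm (1.0 is 50 mm), then the turn about the tool's z in units of 8 degrees (1.0 is 8 degrees). A call has 1 to 5 rows; each row shifts and turns the commanded pose from where the row before left it, along the tool's axes as they then stand; what a row does not reach is not made up. A row lasts 1/8 s, in which the tool goes at most 62.5 mm and 10.7 degrees, less where a joint would pass 70% of its speed; a pose out of reach is approached as far as the arm can. A call is refused whole if a number of a shift passes 1 or a number of a turn 1, either way. A call with a gripper value outside its range is refused whole. The fingers move at their own pace and stop on an object; "squeeze" is the grip in N (left out, the last holds). Time passes only in rows, so rows that do not move let the fingers close. It gives the time, the measured TCP pose, the force, the opening and the grip force at its end, in the units of the state.
- bot.state(): the state, without advancing time (a new reading comes with each control period).
- bot.get_image(name): name is "scene" or "top"; returns the picture (480x640x3 uint8, blue, green, red); there is no depth.
- bot.camera_model(name): a dict with "K" (3x3 intrinsics, pixels), "rvec" (rotation vector, rad) and "tvec" (3), from world to camera coordinates, as OpenCV has them. Camera axes: x right, y down, z forward; pixel columns grow to the right and rows downward; lengths in mm; the calibration is good to about 2 mm. A picture is of the moment at which its call begins. camera_model takes no time and is no camera call.
- bot.close_job(): hands the job in; it is judged then, once.
Trained networks look in the newest picture that a camera, given by its name, has taken for a name from the list of things; names that differ only in an ending like _2 or _b are one class to them, and where a whole thing is asked for, a point or a joint stands for the part that bears it (a point fixed in the world has none). Each returns a list of dicts, best first, with "p" (0 to 1); they miss things now and then, are a little off and sometimes report something else, mostly with a low value. They report only what shows in the picture. A call takes as long as a camera call. They do not tell look-alikes from the thing itself.
- bot.find_in(camera, target): "rect" ([centre column, centre row, width, height] in pixels, round what is visible of it).
- bot.trace(camera, target): "region" (480x640 bool, what is visible of it) and "rect" ([centre column, centre row, width, height] in pixels, round what is visible of it).
The state is a dict: "t": time; "joint_pos": joint angles; "qvel": joint speeds; "joint_efforts": joint torques, N m; "tool_pos": TCP position; "tool_rot": TCP orientation; "contact_force": force on the tool from outside, world axes, zero at the start; "ft_torque": the same for the moment, N m; "grip_width": finger opening in mm; "gripper_force": force on a finger pad.
Only numpy, scipy, OpenCV 4.12 (cv2) and the standard library are available. Lean on these libraries where they do the work, as an engineer would, in place of code of your own. Each camera call takes 0.05 s, during which the arm holds its last target. There are 200 camera calls.

## Working session

There is one attempt and no reset: what is moved stays moved. The work goes in short steps, Python scripts to look and compute and a tool call to move; the robot and the scene stay as the last step left them, time stands still between calls to the robot, and variables do not carry over. Pictures are saved under pics/ and viewed, at most 10 in all, crops included, and the job is handed in when it is done.

Besides the shell and the picture viewer there is one more tool, called after ">>>" as name(argument=value, ...) on one line, values as JSON. carry_out: Moves the arm, as the interface text tells. Its arguments: {"type":"object","properties":{"rows":{"type":"string"},"squeeze":{"type":"number"}},"required":["rows"]}

```bash
mkdir -p pics; ls; python3 - <<'E'
from cell import bot
import cv2, numpy as np
for c in("scene","top"):
    im=bot.get_image(c); cv2.imwrite(f"pics/{c}0.png",im)
    m=bot.camera_model(c); R=cv2.Rodrigues(np.array(m["rvec"],float))[0]
    print(c,np.round(m["K"],1).tolist(),"campos",(-R.T@np.array(m["tvec"]).ravel()).round(0),"fwd",R[2].round(2))
    for n in["reflectance_unit","tilt_lever","port","lever_knob","rider_mark","sample_carrier","nest_a","reference_carrier","timer","vial_1","forceps"]:
        try: print(n,[(np.round(d["rect"]).tolist(),round(d["p"],2)) for d in bot.find_in(c,n)])
        except Exception as e: print(n,e)
s=bot.state();print(s)
E
```

```text
pics
scene [[581.2, 0.0, 308.9], [0.0, 581.2, 236.3], [0.0, 0.0, 1.0]] campos [-224.  545. 1188.] fwd [ 0.56 -0.29 -0.77]
reflectance_unit [([330.0, 239.0, 77.0, 75.0], 0.83)]
tilt_lever [([321.0, 225.0, 63.0, 58.0], 0.58)]
port [([319.0, 227.0, 59.0, 56.0], 0.94)]
lever_knob [([323.0, 227.0, 58.0, 54.0], 0.94)]
rider_mark []
sample_carrier [([321.0, 226.0, 59.0, 54.0], 0.75), ([210.0, 366.0, 42.0, 35.0], 0.69), ([244.0, 270.0, 40.0, 30.0], 0.61), ([241.0, 279.0, 48.0, 23.0], 0.23)]
nest_a [([240.0, 273.0, 49.0, 40.0], 0.69)]
reference_carrier [([255.0, 322.0, 29.0, 41.0], 0.59)]
timer [([410.0, 210.0, 32.0, 26.0], 0.78)]
vial_1 [([266.0, 222.0, 6.0, 14.0], 0.63)]
forceps [([367.0, 305.0, 30.0, 20.0], 0.64)]
top [[468.0, 0.0, 318.1], [0.0, 468.0, 243.3], [0.0, 0.0, 1.0]] campos [ 418.  154. 1188.] fwd [ 0.13 -0.03 -0.99]
reflectance_unit [([334.0, 240.0, 59.0, 80.0], 0.78)]
tilt_lever [([331.0, 231.0, 51.0, 62.0], 0.88)]
port [([330.0, 233.0, 48.0, 57.0], 0.55)]
lever_knob [([330.0, 234.0, 48.0, 56.0], 0.65)]
rider_mark [([330.0, 233.0, 49.0, 58.0], 0.47)]
sample_carrier [([244.0, 22
[... 407 characters left out ...]
 'joint_pos': array([-1.38168486e+00,  9.11104656e-02,  1.23067426e+00, -1.08268148e-05,
        1.81975691e+00, -5.67003975e-02]), 'qvel': array([-0.00082037, -0.00119042,  0.00017545, -0.00017834,  0.00206595,
        0.00074632]), 'joint_efforts': array([ 5.72746194e-04, -4.58479786e+01, -4.18093264e+01, -2.54069602e-05,
        8.68789721e-04,  1.21026964e-06]), 'tool_pos': array([ 146.00777674, -582.0013854 ,  231.28349464]), 'tool_rot': array([ 2.58004352e-05,  9.92456732e-01,  1.22595409e-01, -3.54736036e-06]), 'contact_force': array([-0.2303097 ,  0.0002754 ,  0.19174121]), 'ft_torque': array([0.03567782, 0.03430086, 0.01639784]), 'gripper_force': 0.0, 'grip_width': 85.4861714798807}
```

```bash
python3 - <<'E'
import cv2
a=cv2.imread("pics/scene0.png")[180:390,180:440]; cv2.imwrite("pics/sc.png",cv2.resize(a,(780,630),interpolation=cv2.INTER_CUBIC)[:600])
b=cv2.imread("pics/top0.png")[160:340,150:390]; cv2.imwrite("pics/tc.png",cv2.resize(b,(780,585),interpolation=cv2.INTER_CUBIC))
E
```

```text
(no output)
```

View pics/sc.png

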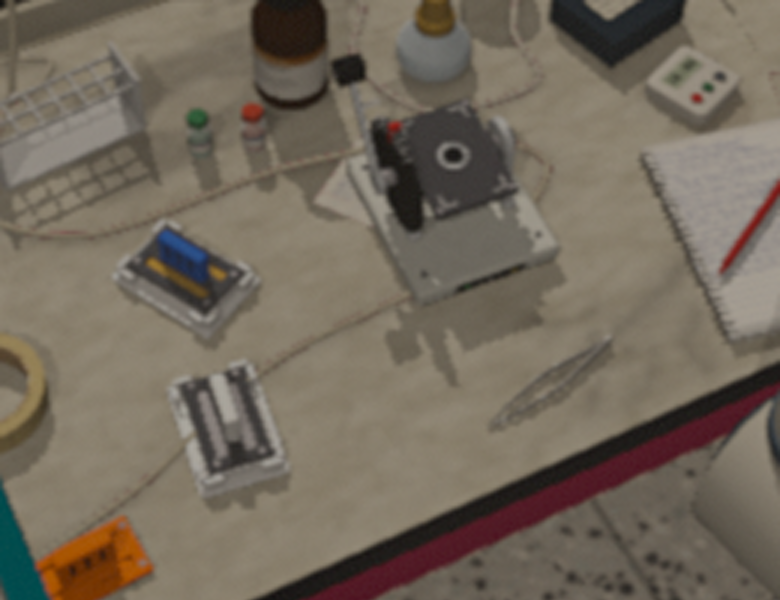

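View pics/tc.png

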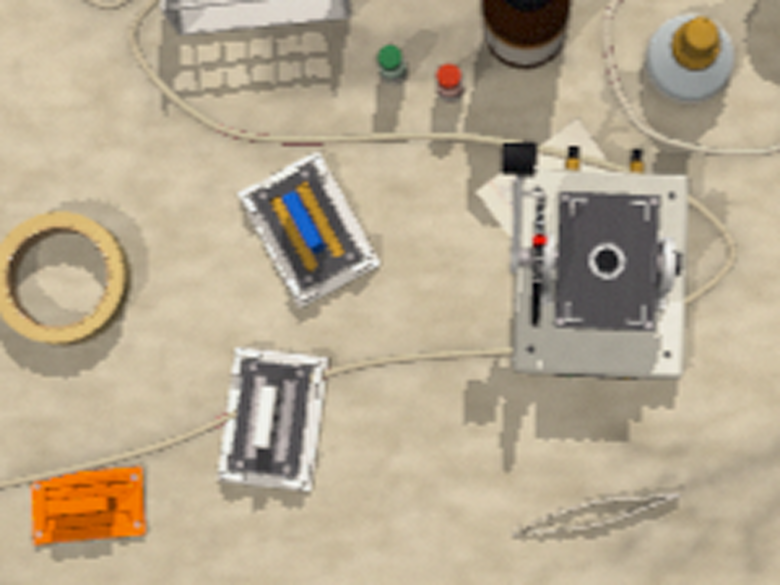

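```bash
cat > h.py <<'E'
import cv2, numpy as np
from scipy.optimize import least_squares
from scipy.spatial.transform import Rotation as Rn
from cell import bot
M={c:bot.camera_model(c) for c in("scene","top")}
def proj(c,P): return cv2.projectPoints(np.atleast_2d(np.array(P,float)),np.array(M[c]["rvec"],float),np.array(M[c]["tvec"],float),np.array(M[c]["K"],float),None)[0].reshape(-1,2)
def blob(im,mask,box):
    x0,y0,x1,y1=box; m=np.zeros_like(mask); m[y0:y1,x0:x1]=mask[y0:y1,x0:x1]
    ys,xs=np.nonzero(m); return np.array([xs.mean(),ys.mean()]),len(xs),m
def chan(im):
    b,g,r=[im[...,i].astype(int) for i in range(3)]; return b,g,r
def unit(p,L):  # p: X,Y,yaw ; L local pts
    c,s=np.cos(p[2]),np.sin(p[2]); L=np.atleast_2d(L)
    return np.c_[p[0]+c*L[:,0]-s*L[:,1],p[1]+s*L[:,0]+c*L[:,1],L[:,2]]
def knob(t): return [95*np.sin(.75-t),68,85+95*np.cos(.75-t)]
def rider(t): return [53.5*np.sin(.75-t),51,85+53.5*np.cos(.75-t)]
E
python3 - <<'E'
from h import *
ims={c:cv2.imread(f"pics/{c}0.png") for c in M}
B={"top":dict(port=(329,233,344,248),knob=(302,200,317,216),rider=(310,228,322,240),grip=(230,210,256,245)),
 "scene":dict(port=(324,225,338,239),knob=(288,197,304,210),rider=(305,217,317,228),grip=(228,252,254,282))}
obs={}
for c,im in ims.items():
    b,g,r=chan(im); dark=im.max(2)<48
    k={"port":dark,"knob":dark,"rider":(r>120)&(g<80),"grip":(b>r+40)}
    for n in k:
        q,a,m=blob(im,k[n],B[c][n]); obs[c,n]=q
        ex=""
        if n=="grip":
            ys,xs=np.nonzero(m); ex=cv2.minAreaRect(np.c_[xs,ys].astype(np.float32))
        print(c,n,q.round(1),a,ex)
# triangulate
def tri(n,z=None):
    f=lambda P:np.concatenate([proj(c,P)[0]-obs[c,n] for c in M])
    s=least_squares(f,[550,150,80]); return s.x.round(1),s.fun.round(1)
for n in("port","knob","rider","grip"): print(n,*tri(n))
def f(p):
    e=[]
    for c in M:
        for n,L in(("port",[0,0,85]),("knob",knob(p[3])),("rider",rider(p[4]))):
            e.append(proj(c,unit(p,L))[0]-obs[c,n])
    return np.concatenate(e)
s=least_squares(f,[550,100,0,0.1,.5]); print("fit",s.x.round(3),s.fun.round(1))
for c in M: print(c,"corners",proj(c,unit(s.x,[[-80,66,25],[-80,-66,25],[80,-66,25],[80,66,25]])).round(1).tolist())
E
```

```text
scene port [330.7 231.3] 15 
scene knob [295.7 202.9] 73 
scene rider [311. 221.] 7 
scene grip [240.9 263.7] 113 ((240.505615234375, 264.1910400390625), (19.291961669921875, 8.47998332977295), 32.00538635253906)
top port [336.4 239.6] 30 
top knob [309.2 208.1] 87 
top rider [315.5 233.2] 10 
top grip [243.  227.9] 97 ((243.1000213623047, 227.70004272460938), (20.124608993530273, 4.919349670410156), 63.43495178222656)
port [569.3  73.9  86.5] [-0.1 -0.   0.1  0.1]
knob [631.1 138.9 160.9] [ 0.  0. -0. -0.]
rider [576.7 125.1 144. ] [ 0.  0. -0. -0.]
grip [607.4 301.1  42.6] [-0. -0.  0.  0.]
fit [ 5.69976e+02  7.36720e+01 -5.10000e-02  9.40000e-02  6.33000e-01] [-0.2  0.2  0.1  0.1 -0.1  0.9  0.2 -0.1  0.1 -0.1  0.3 -0.5]
scene corners [[319.1, 278.5], [367.1, 261.3], [339.3, 217.2], [293.6, 232.4]]
top corners [[307.4, 273.7], [360.3, 275.6], [361.8, 212.5], [309.7, 210.4]]
```

```bash
cat >> h.py <<'E'
U=np.array([569.98,73.67,-0.051]); 
def ray(c,uv,z):
    R=cv2.Rodrigues(np.array(M[c]["rvec"],float))[0]; t=np.array(M[c]["tvec"],float).ravel()
    d=R.T@np.linalg.inv(np.array(M[c]["K"],float))@np.array([uv[0],uv[1],1.]); o=-R.T@t
    return o+d*(z-o[2])/d[2]
def go(x,y,z,yaw=None):
    s=bot.state(); w,a,b,c=s["tool_rot"]; R=Rn.from_quat([a,b,c,w]).as_matrix()
    d=R.T@(np.array([x,y,z])-s["tool_pos"]); cy=np.arctan2(R[1,0],R[0,0])
    print("t",s["t"],"pos",s["tool_pos"].round(1),"yaw",cy.round(3),"zdir",R[:,2].round(3),"shift",(d/50).round(3),"turn",None if yaw is None else np.degrees(cy-yaw).round(2)/8)
    return cy
E
python3 - <<'E'
from h import *
im=cv2.imread("pics/top0.png")
P=[ray("top",(150+(u+.5)/3.25-.5,160+(v+.5)/3.25-.5),z) for (u,v) in((240,190),(320,155),(380,265),(302,302)) for z in(14,)]
P=np.array(P);print(P.round(0),P.mean(0).round(1))
d=P[1]-P[2]+P[0]-P[3];print("yaw",np.arctan2(d[1],d[0]))
b,g,r=chan(im);_,_,m=blob(im,b>r+40,(230,210,256,245))
ys,xs=np.nonzero(m);Q=np.array([ray("top",p,50) for p in zip(xs,ys)])[:,:2]
w,v=np.linalg.eigh(np.cov(Q.T));print("grip",Q.mean(0),np.arctan2(v[1,1],v[0,1]),np.sqrt(w*12))
# gold/steel via trace
for d in bot.trace("top","nest_a")[:1]:
    ys,xs=np.nonzero(d["region"]);R=cv2.minAreaRect(np.array([ray("top",p,12)[:2] for p in zip(xs,ys)],np.float32));print("nest",R,d["p"])
k=unit(U,knob(.094))[0];print(k)
go(k[0],k[1],235,-.051)
E
```

```text
[[638. 354.  14.]
 [665. 292.  14.]
 [578. 245.  14.]
 [549. 306.  14.]] [607.5 299.3  14. ]
yaw 0.4960491495402142
grip [606.24525949 300.21275491] -2.652381540834444 [11.67326246 49.8822212 ]
nest ((605.2285766601562, 299.47509765625), (101.45362854003906, 70.37940979003906), 29.195709228515625) 0.77
[631.31659383 138.62764871 160.28164538]
t 1.25 pos [ 146.  -582.   231.3] yaw 0.246 zdir [-0. -0. -1.] shift [ 12.921 -11.617  -0.074] turn 2.12625
```

>>> carry_out(rows="0.5 0 0 0 1; 0.5 0 0 0 1; 0.5 0 0 0 0.13")

```text
t: 1.62
tool_pos: [146.0, -582.0, 231.3]
tool_rot: [-0.0, 1.0, -0.026, 0.0]
contact_force: [0.6, -1.5, 0.3]
grip_width: 42.6
gripper_force: 0.0
```

```bash
python3 - <<'E'
from h import *
k=unit(U,knob(.094))[0]
go(k[0],k[1],235,-.051)
E
```

```text
t 1.625 pos [ 146.  -582.   231.3] yaw -0.051 zdir [ 0.  0. -1.] shift [  8.954 -14.891  -0.074] turn -0.0025
```

>>> carry_out(rows="0.5 0.5 -0.83 0 0; 0.5 0.5 -0.83 0 0; 0.5 0.5 -0.83 0 0; 0.5 0.5 -0.83 0 0; 0.5 0.5 -0.83 0 0")

```text
t: 2.25
tool_pos: [282.2, -379.8, 231.4]
tool_rot: [0.0, 1.0, -0.025, 0.0]
contact_force: [-0.3, 0.4, -0.6]
grip_width: 42.5
gripper_force: 0.0
```

>>> carry_out(rows="0.5 0.5 -0.83 0 0; 0.5 0.5 -0.83 0 0; 0.5 0.5 -0.83 0 0; 0.5 0.5 -0.83 0 0; 0.5 0.5 -0.83 0 0")

```text
t: 2.88
tool_pos: [417.8, -179.0, 231.5]
tool_rot: [0.0, 1.0, -0.024, 0.0]
contact_force: [0.5, -1.0, -0.1]
grip_width: 42.3
gripper_force: 0.0
```

>>> carry_out(rows="0.5 0.5 -0.83 0 0; 0.5 0.5 -0.83 0 0; 0.5 0.5 -0.83 0 0; 0.5 0.5 -0.83 0 0; 0.5 0.5 -0.83 0 0")

```text
t: 3.5
tool_pos: [553.4, 21.8, 231.5]
tool_rot: [0.0, 1.0, -0.024, 0.0]
contact_force: [0.8, -1.0, 0.0]
grip_width: 42.4
gripper_force: 0.0
```

```bash
python3 - <<'E'
from h import *
k=unit(U,knob(.094))[0]
go(k[0],k[1],k[2]-19,-.051)
E
```

```text
t 3.5 pos [553.4  21.8 231.5] yaw -0.049 zdir [ 0.001 -0.    -1.   ] shift [ 1.442 -2.409  1.804] turn 0.01625
```

>>> carry_out(rows="0.5 0.48 -0.8 0 0; 0.5 0.48 -0.8 0 0; 0.5 0.48 -0.8 0 0; 0.5 0 0 0.5 0; 0.5 0 0 0 0")

```text
t: 4.12
tool_pos: [629.9, 136.8, 203.1]
tool_rot: [0.001, 1.0, -0.024, -0.003]
contact_force: [0.8, -0.8, -0.1]
grip_width: 42.7
gripper_force: 0.0
```

```bash
python3 - <<'E'
from h import *
k=unit(U,knob(.094))[0]
go(k[0],k[1],k[2]-19,-.051)
im=bot.get_image("top")[160:300,240:420];im2=bot.get_image("scene")[150:290,240:420]
cv2.imwrite("pics/k1.png",cv2.resize(np.vstack([im,im2]),None,fx=2.1,fy=2.1,interpolation=cv2.INTER_CUBIC))
E
```

```text
t 4.125 pos [629.9 136.8 203.1] yaw -0.049 zdir [-0.005 -0.001 -1.   ] shift [ 0.034 -0.039  1.237] turn 0.015
```

View pics/k1.png

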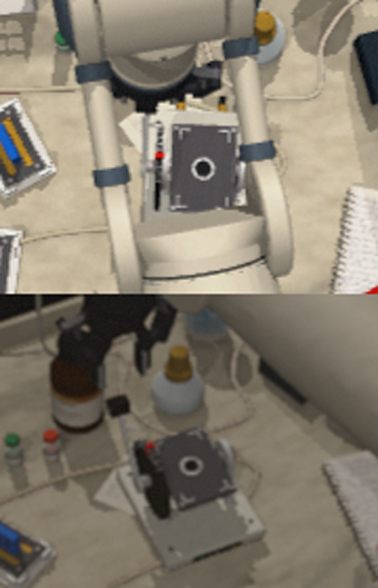

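>>> carry_out(rows="0.5 0.03 -0.04 0.5 0; 0.5 0 0 0.5 0; 0.5 0 0 0.24 0; 0.5 0 0 0 0")

```text
t: 4.72
tool_pos: [632.1, 137.9, 144.5]
tool_rot: [0.0, 1.0, -0.026, -0.0]
contact_force: [0.6, -0.8, 0.1]
grip_width: 42.5
gripper_force: 0.0
```

>>> carry_out(rows="0 0 0 0 0; 0 0 0 0 0; 0 0 0 0 0; 0 0 0 0 0", squeeze=40)

```text
t: 5.22
tool_pos: [633.0, 138.3, 146.3]
tool_rot: [-0.0, 1.0, -0.026, 0.001]
contact_force: [-0.7, -0.9, 6.6]
grip_width: 23.5
gripper_force: 41.1
```

```bash
python3 - <<'E'
from h import *
s=bot.state();p0=s["tool_pos"]
k0=unit(U,knob(.094))[0]; go(*(k0-[0,0,19]),-.051)
for t in(.094,.2,.3,.4,.5,.6,.64): 
    k=unit(U,knob(t))[0]-k0; print(t,(np.array([np.hypot(k[0],k[1])*-1,k[2]])/50).round(3))
E
```

```text
t 5.225 pos [633.  138.3 146.3] yaw -0.052 zdir [ 0.003  0.    -1.   ] shift [-0.033 -0.004  0.1  ] turn -0.00625
0.094 [-0.  0.]
0.2 [-0.166  0.114]
0.3 [-0.332  0.205]
0.4 [-0.507  0.279]
0.5 [-0.689  0.335]
0.6 [-0.875  0.373]
0.64 [-0.95   0.383]
```

>>> carry_out(rows="0 -0.17 0 -0.11 0; 0 -0.17 0 -0.09 0; 0 -0.17 0 -0.075 0; 0 -0.18 0 -0.055 0; 0 -0.18 0 -0.04 0")

```text
t: 5.85
tool_pos: [591.4, 140.6, 163.3]
tool_rot: [-0.0, 1.0, -0.026, 0.004]
contact_force: [11.1, 0.4, -3.3]
grip_width: 23.0
gripper_force: 39.3
```

>>> carry_out(rows="0 0 0 0 0; 0 0 0 0 0")

```text
t: 6.1
tool_pos: [590.3, 140.6, 163.5]
tool_rot: [-0.0, 1.0, -0.026, 0.002]
contact_force: [5.1, 0.1, -0.6]
grip_width: 23.2
gripper_force: 42.0
```

```bash
python3 - <<'E'
from h import *
go(*unit(U,knob(.64))[0],-.051); print(unit(U,knob(.6))[0])
im=bot.get_image("scene");cv2.imwrite("pics/s2.png",cv2.resize(im[190:290,270:390],None,fx=5,fy=5,interpolation=cv2.INTER_CUBIC))
E
```

```text
t 6.1 pos [590.3 140.6 163.5] yaw -0.052 zdir [ 0.004  0.    -1.   ] shift [-0.128 -0.002 -0.319] turn -0.005
[587.6246607  140.85787124 178.9332524 ]
```

View pics/s2.png

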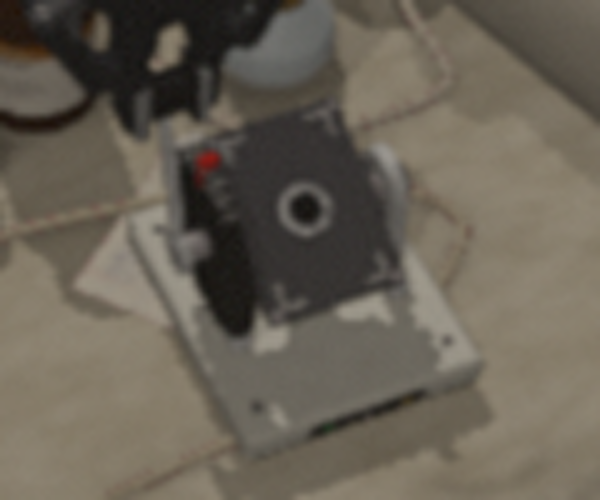

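>>> carry_out(rows="0 -0.06 0 -0.01 0; 0 -0.05 0 -0.01 0; 0 0 0 0 0; 0 0 0 0 0")

```text
t: 6.65
tool_pos: [585.3, 140.9, 164.2]
tool_rot: [-0.0, 1.0, -0.026, 0.003]
contact_force: [7.4, 0.4, -1.3]
grip_width: 22.9
gripper_force: 41.5
```

>>> carry_out(rows="0.5 0 0 0 0; 0.5 0 0 0 0; 0.5 0 0 0 0; 0.5 0 0 -0.4 0; 0.5 0 0 -0.8 0")

```text
t: 7.28
tool_pos: [582.6, 140.8, 223.6]
tool_rot: [0.0, 1.0, -0.026, -0.002]
contact_force: [1.1, -0.9, 0.5]
grip_width: 42.5
gripper_force: 0.0
```

>>> carry_out(rows="0.5 0 -1 0 0; 0.5 0 -1 0 0; 0.5 0 -1 0 0; 0.5 0 -1 0 0; 0.5 0 0 0 0")

```text
t: 7.9
tool_pos: [592.9, 344.2, 224.0]
tool_rot: [-0.0, 1.0, -0.023, -0.0]
contact_force: [0.3, -0.7, -0.3]
grip_width: 42.4
gripper_force: 0.0
```

```bash
python3 - <<'E'
from h import *
go(606.3,300,150,.5)
a=bot.get_image("scene");b=bot.get_image("top");cv2.imwrite("pics/scene3.png",a);cv2.imwrite("pics/top3.png",b)
f=lambda q:cv2.resize(q,None,fx=5,fy=5,interpolation=cv2.INTER_CUBIC)
cv2.imwrite("pics/s3.png",np.hstack([f(a[180:290,280:360]),f(b[180:290,295:375])]))
E
```

```text
t 7.9 pos [592.9 344.2 224. ] yaw -0.047 zdir [-0.     0.001 -1.   ] shift [0.311 0.872 1.479] turn -3.9175
```

View pics/s3.png

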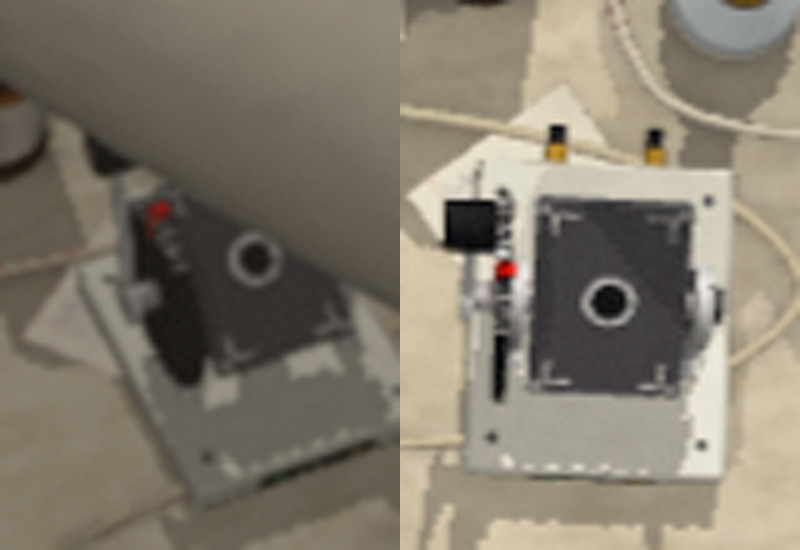

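```bash
python3 - <<'E'
from h import *
def soft(w,box):
    x0,y0,x1,y1=box; w=np.clip(w[y0:y1,x0:x1],0,None).astype(float); yy,xx=np.mgrid[y0:y1,x0:x1]; return np.array([(w*xx).sum(),(w*yy).sum()])/w.sum()
I={k:cv2.imread(f"pics/{k}.png") for k in("scene0","top0","scene3","top3")}
B={"top0":dict(port=(329,233,344,248),knob=(302,200,317,216),rider=(309,227,323,241)),"top3":dict(port=(329,233,344,248),knob=(302,217,316,232),rider=(309,227,323,241)),
"scene0":dict(port=(324,225,338,239),knob=(288,197,304,210),rider=(304,215,318,229)),"scene3":dict(port=(324,225,338,239),rider=(304,215,318,229))}
obs=[]
for k in B:
    b,g,r=chan(I[k]);mx=I[k].max(2).astype(int)
    for n,x in B[k].items():
        w=(r-np.maximum(g,b)-30) if n=="rider" else (50-mx)*(mx<50)
        obs.append((k,n,soft(w,x))); print(k,n,obs[-1][2].round(2))
def f(p):
    e=[]
    for k,n,q in obs:
        L={"port":[0,0,85],"knob":knob(p[3] if k[-1]=="0" else p[5]),"rider":rider(p[4])}[n]
        e.append(proj(k[:-1],unit(p,L))[0]-q)
    return np.concatenate(e)
s=least_squares(f,[570,73,0,.1,.6,.6]);J=np.linalg.inv(s.jac.T@s.jac);print(s.x.round(3),np.sqrt(np.diag(J))*.5);print(s.fun.reshape(-1,2).round(2))
E
```

```text
top0 port [336.42 239.55]
top0 knob [309.21 208.8 ]
top0 rider [315.56 233.36]
top3 port [336.44 239.83]
top3 knob [308.74 225.09]
top3 rider [315.74 233.43]
scene0 port [330.66 231.17]
scene0 knob [295.91 202.97]
scene0 rider [310.95 221.72]
scene3 port [330.69 231.32]
scene3 rider [311.29 221.61]
[ 5.69929e+02  7.35840e+01 -5.00000e-02  1.16000e-01  6.50000e-01
  5.78000e-01] [0.65093511 0.43352546 0.01479836 0.02237117 0.02173087 0.01713292]
[[ 0.14 -0.04]
 [ 0.06 -0.11]
 [ 0.26 -0.25]
 [ 0.12 -0.31]
 [-0.05 -0.  ]
 [ 0.08 -0.32]
 [-0.11  0.32]
 [ 0.17  0.2 ]
 [ 0.15  0.43]
 [-0.14  0.16]
 [-0.19  0.54]]
```

```bash
python3 - <<'E'
from h import *
p=[569.93,73.58,-.05]
q=np.array([[547,213],[690,210],[672,390],[545,390]]);q=np.c_[295+(q[:,0]-400+.5)/5-.5,180+(q[:,1]+.5)/5-.5];print(q.round(1).tolist())
for t in(.5,.55,.6,.65,.7):
    L=[[x*np.cos(t),y,85+x*np.sin(t)] for x,y in((43,27),(43,-27),(-43,-27),(-43,27))]
    Q=proj("top",unit(p,L));print(t,Q.round(1).tolist(),"height",((Q[2:,1].mean()-Q[:2,1].mean())).round(2), "widthratio",((Q[1]-Q[0])[0]/(Q[2]-Q[3])[0]).round(3), "knob",proj("top",unit(p,knob(t))).round(1),"rider",proj("top",unit(p,rider(t))).round(1))
im=cv2.imread("pics/top3.png").astype(int).max(2)
for c in(334,338,342,346): print(c,im[215:225,c],im[252:264,c])
E
```

```text
[[324.0, 222.2], [352.6, 221.6], [349.0, 257.6], [323.6, 257.6]]
0.5 [[326.2, 222.0], [349.1, 222.9], [346.7, 256.6], [324.4, 255.7]] height 33.74 widthratio 1.028 knob [[308.8 221.9]] rider [[315.9 229.8]]
0.55 [[326.2, 222.3], [349.2, 223.2], [346.6, 256.2], [324.3, 255.4]] height 33.06 widthratio 1.032 knob [[308.7 223.9]] rider [[315.9 230.9]]
0.6 [[326.2, 222.6], [349.2, 223.5], [346.5, 255.8], [324.3, 255.0]] height 32.3 widthratio 1.035 knob [[308.7 226. ]] rider [[315.9 232. ]]
0.65 [[326.2, 223.0], [349.3, 223.9], [346.5, 255.4], [324.3, 254.5]] height 31.46 widthratio 1.039 knob [[308.6 228.1]] rider [[315.8 233.1]]
0.7 [[326.2, 223.5], [349.3, 224.4], [346.5, 254.9], [324.3, 254.1]] height 30.54 widthratio 1.042 knob [[308.5 230.2]] rider [[315.8 234.3]]
334 [204 206 207 205 164  70  51  54  55  55] [ 65  67  65  64  64  67  95 165 167 169 170 169]
338 [206 208 209 210 196  72  62  56  53  55] [ 66  64  65  65  67  65  79 136 168 168 169 168]
342 [211 212 211 208 197 103  70  54  53  55] [ 68  65  71  67  73  98  79 144 168 169 170 167]
346 [210 212 212 212 200 104  76  57  86  69] [ 72 101 105 119 107 126  78 135 169 168 167 170]
```

>>> carry_out(rows="0.5 0 1 0 0; 0.5 0 1 0 0; 0.5 0 1 0 0; 0.5 0 1 0 0; 0.5 0 0 0 0")

```text
t: 8.62
tool_pos: [583.4, 136.1, 225.6]
tool_rot: [0.0, 1.0, -0.029, 0.001]
contact_force: [-0.4, -0.5, -0.0]
grip_width: 43.1
gripper_force: 0.0
```

```bash
python3 - <<'E'
from h import *
p=[569.93,73.58,-.05]
go(*(unit(p,knob(.575))[0]-[0,0,19]),-.05)
a=bot.get_image("scene");cv2.imwrite("pics/scene4.png",a)
cv2.imwrite("pics/s4.png",cv2.resize(a[180:270,280:380],None,fx=6,fy=6,interpolation=cv2.INTER_CUBIC))
for t in(.5,.55,.6,.65,.7): print(t,proj("scene",unit(p,knob(t))).round(1),proj("scene",unit(p,rider(t))).round(1))
mx=a.max(2).astype(int);print(mx[203:220,294:312])
E
```

```text
t 8.625 pos [583.4 136.1 225.6] yaw -0.058 zdir [ 0.002 -0.001 -1.   ] shift [ 0.12  -0.1    1.322] turn -0.05875
0.5 [[301.5 208.1]] [[309.7 220.2]]
0.55 [[302.3 209.2]] [[310.2 220.8]]
0.6 [[303.1 210.3]] [[310.6 221.5]]
0.65 [[303.9 211.5]] [[311.1 222.1]]
0.7 [[304.7 212.8]] [[311.6 222.9]]
[[131 127 124 122 119 112 115 126 133 128 119 113 119 132 137 134 127 116]
 [130 129 127 127 121 109  99 109 117  98  73  63  81 114 133 138 134 123]
 [131 128 122 115 104  84  64  60  62  52  34  29  44  83 121 137 136 125]
 [132 128 106  74  58  43  35  27  31  30  29  28  27  59 111 132 135 129]
 [135 129 100  50  23  25  31  31  29  31  29  23  28  46  95 125 135 132]
 [134 130 102  54  30  30  29  30  31  29  31  28  24  34  76 119 133 133]
 [131 129 106  65  37  30  27  30  28  29  27  28  26  24  65 113 135 135]
 [128 127 109  75  45  35  30  28  25  25  28  26  24  20  59 112 132 131]
 [127 130 119  89  52  34  29  26  29  29  26  26  23  21  52 103 125 125]
 [128 132 129 101  57  32  26  27  23  27  27  25  33  45  65  94 111 120]
 [132 132 132 115  77  35  21  23  24  28  38  53  75  91 103 113 110 112]
 [132 132 134 130 101  62  38  38  47  57  72  96 120 129 130 129 125 119]
 [134 135 135 138 124 102  89  82  79  89 105 122 134 135 135 134 132 127]
 [136 138 138 141 138 135 131 120 103  97 109 126 135 134 136 136 133 124]
 [136 139 139 139 140 139 137 127 104  95 104 122 135 137 138 137 124 101]
 [134 138 137 135 135 134 132 125 104  95 103 122 135 139 133 122 102  81]
 [125 135 134 132 130 131 130 126 105  94 102 115 119 114 104  93  77  70]]
```

View pics/s4.png

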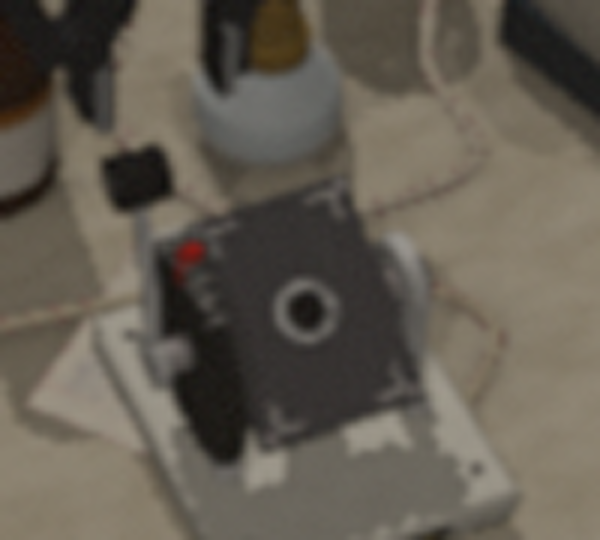

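>>> carry_out(rows="0.5 0.12 -0.1 0.4 0; 0.5 0 0 0.5 0; 0.5 0 0 0.42 0; 0.5 0 0 0 0")

```text
t: 9.18
tool_pos: [588.3, 146.2, 154.2]
tool_rot: [0.001, 1.0, -0.025, -0.003]
contact_force: [-0.4, -0.0, -1.0]
grip_width: 42.4
gripper_force: 0.0
```

>>> carry_out(rows="0 0 0 0 0; 0 0 0 0 0; 0 0 0 0 0; 0 0 0 0 0", squeeze=60)

```text
t: 9.68
tool_pos: [589.1, 140.8, 157.6]
tool_rot: [0.004, 1.0, -0.028, -0.001]
contact_force: [-5.1, -16.9, -3.2]
grip_width: 23.1
gripper_force: 60.8
```

>>> carry_out(rows="0 -0.05 0 -0.01 0; 0 -0.05 0 -0.01 0; 0 -0.05 0 0 0; 0 -0.05 0 0 0; 0 0 0 0 0")

```text
t: 10.3
tool_pos: [582.2, 141.1, 158.8]
tool_rot: [0.004, 1.0, -0.028, 0.003]
contact_force: [8.0, -16.3, -8.3]
grip_width: 23.1
gripper_force: 59.7
```

>>> carry_out(rows="0.5 0 0 0 0; 0.5 0 0 0 0; 0.5 0 0 0 0; 0.5 0 0 -0.5 0; 0.5 0 0 -0.8 0")

```text
t: 10.92
tool_pos: [578.8, 146.5, 223.0]
tool_rot: [0.0, 1.0, -0.025, -0.002]
contact_force: [0.5, -0.1, -0.0]
grip_width: 43.2
gripper_force: 0.0
```

```bash
python3 - <<'E'
from h import *
p=[569.93,73.58,-.05]
go(606.3,300,150,.5)
a=bot.get_image("scene");cv2.imwrite("pics/scene5.png",a)
def soft(im,box):
    x0,y0,x1,y1=box;m=im.max(2).astype(float)[y0:y1,x0:x1];w=np.clip(80-m,0,50);yy,xx=np.mgrid[y0:y1,x0:x1];return ((w*xx).sum()/w.sum()).round(2),((w*yy).sum()/w.sum()).round(2)
o=cv2.imread("pics/scene4.png")
print(soft(o,(295,203,311,217)),soft(a,(295,203,311,220)),soft(cv2.imread("pics/scene0.png"),(287,196,304,211)))
print(a.max(2)[203:222,294:314])
E
```

```text
t 10.925 pos [578.8 146.5 223. ] yaw -0.051 zdir [-0.003 -0.    -1.   ] shift [ 0.397 -3.095  1.457] turn -3.945
(np.float64(302.53), np.float64(209.29)) (np.float64(303.65), np.float64(210.8)) (np.float64(295.2), np.float64(203.19))
[[ 71  76 107 123 119 109 113 124 131 133 132 132 126 122 122 120 118 114
  104  90]
 [ 72  81 108 123 123 116 112 117 130 134 131 120 113 113 121 120 121 116
  104  85]
 [ 90 101 117 127 128 125 119 110 115 122 112  91  76  86 111 121 122 119
  113  93]
 [119 126 129 129 125 120 113  93  78  73  60  47  39  56  95 116 121 119
  117 103]
 [133 135 132 124 103  85  71  53  38  32  29  27  29  36  71 106 118 119
  118 113]
 [133 133 130 107  71  40  33  28  29  29  32  29  28  30  53  94 114 120
  119 118]
 [130 132 129 101  50  28  25  28  28  28  29  32  27  23  34  72 106 118
  121 121]
 [127 131 129 101  53  27  29  28  29  28  29  28  30  27  24  59 102 118
  120 122]
 [126 130 130 107  67  39  29  27  30  29  28  27  26  28  24  53 103 121
  123 123]
 [129 132 131 115  82  52  42  28  28  26  25  28  25  23  22  48  93 121
  129 128]
 [132 133 134 129 100  61  33  25  29  29  27  23  25  22  26  46  85 108
  117 124]
 [132 133 135 133 112  70  35  22  23  21  24  26  35  44  53  81 108 116
  110 112]
 [134 135 135 136 124  91  49  27  27  31  35  52  76  92 102 120 131 127
  114 101]
 [136 138 139 139 137 116  86  61  54  56  65  89 117 130 132 133 129 121
  103  83]
 [138 139 140 141 139 135 121 104  93  91  92 104 122 131 134 132 117  94
   81  75]
 [134 138 138 137 137 135 133 127 115 101  96  97 110 124 134 134 119  96
   87  86]
 [125 134 133 132 129 131 131 130 123 104  94  92 107 129 137 131 117  97
   80  72]
 [117 130 133 132 129 129 130 133 132 113  98 102 112 117 110 107 108 105
   99  80]
 [105 123 131 132 132 132 130 134 137 115  99  96  90  80  74  96 123 133
  130 101]]
```

>>> carry_out(rows="0.5 0.13 -0.8 0 0; 0.5 0.13 -0.8 0 0; 0.5 0.13 -0.8 0 0; 0.5 0 -0.69 0 0; 0.5 0 0 0 0")

```text
t: 11.6
tool_pos: [606.4, 302.3, 223.2]
tool_rot: [-0.0, 1.0, -0.024, -0.0]
contact_force: [-0.3, 0.0, 0.1]
grip_width: 42.5
gripper_force: 0.0
```

>>> carry_out(rows="0.5 0 0 0 -1; 0.5 0 0 0 -1; 0.5 0 0 0 -1; 0.5 0 0 0 -0.95; 0.5 0 0 0 0")

```text
t: 12.22
tool_pos: [607.2, 298.7, 224.3]
tool_rot: [0.0, 0.969, 0.247, 0.0]
contact_force: [-0.1, -0.5, -0.1]
grip_width: 42.8
gripper_force: 0.0
```

```bash
python3 - <<'E'
from h import *
go(606.3,300,25,.5)
b=bot.get_image("top");cv2.imwrite("pics/top6.png",b)
def soft(w,box):
    x0,y0,x1,y1=box; w=np.clip(w[y0:y1,x0:x1],0,50).astype(float); yy,xx=np.mgrid[y0:y1,x0:x1]; return (np.array([(w*xx).sum(),(w*yy).sum()])/w.sum()).round(2)
for k in("top3","top6"):
    im=cv2.imread(f"pics/{k}.png");B,g,r=chan(im);mx=im.max(2).astype(int)
    print(k,"knob",soft(80-mx,(303,217,316,234)),"port",soft(50-mx,(329,233,344,248)),"rider",soft(r-np.maximum(g,B)-30,(309,227,323,241)))
print(mx[218:234,302:317])
f=lambda q:cv2.resize(q,None,fx=4,fy=4,interpolation=cv2.INTER_CUBIC)
cv2.imwrite("pics/s6.png",f(b[180:290,200:380]))
E
```

```text
t 12.225 pos [607.2 298.7 224.3] yaw 0.498 zdir [ 0.001  0.    -1.   ] shift [-0.005 -0.032  3.985] turn -0.01375
top3 knob [308.78 224.57] port [336.44 239.83] rider [315.64 233.36]
top6 knob [308.76 227.54] port [336.46 239.87] rider [315.66 233.61]
[[230 226 220 219 217 222 225 197 174 218 226 209 140  70 128]
 [230 225 221 223 222 223 223 198 174 216 225 225 190 116 126]
 [230 228 223 224 225 221 222 205 181 218 225 223 207 160 126]
 [229 227 222 218 220 225 225 204 177 212 222 221 195 135  89]
 [228 225 180  83 136 196 210 179 133 157 166 162 162 143 103]
 [229 185  33  32  33  29  30  28  24  28  30  28  67  91  61]
 [231 187  38  48  42  44  38  38  33  34  31  32  61  80  74]
 [230 189  41  45  46  44  43  42  43  36  33  35  80 121 140]
 [222 189  37  38  42  40  42  42  35  36  34  31  87 112  71]
 [190 178  36  37  31  36  36  35  38  35  36  35  46  70  79]
 [140  91  33  30  30  32  32  32  33  29  33  28  72 132 164]
 [144  91  26  27  25  28  27  28  28  27  26  28  38  78  81]
 [191 123  19  23  24  21  26  25  19  21  26  22  84 120  91]
 [190 125   8  20  20  15  17  15  15  23  23  18 122 173 140]
 [195 137  60  44  42  33  34  30  19  27  30  53 137 196 184]
 [210 195 157 133 123  94  79  77  94 113 115 133 150 184 221]]
```

View pics/s6.png

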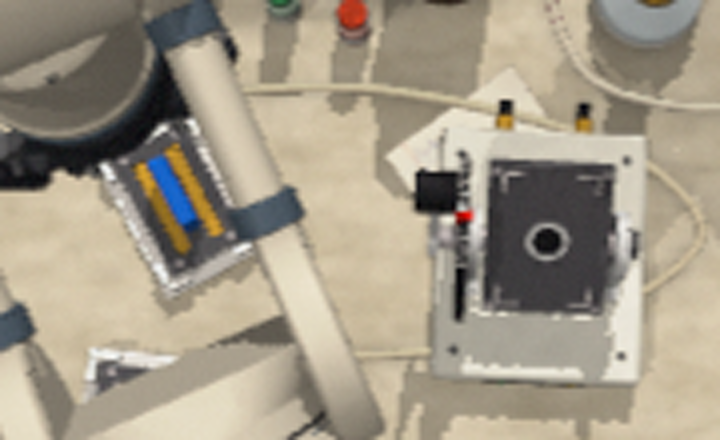

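>>> carry_out(rows="0.5 0 -0.03 0.95 0; 0.5 0 0 0.95 0; 0.5 0 0 0.95 0; 0.5 0 0 0.7 0; 0.5 0 0 0 0")

```text
t: 12.9
tool_pos: [604.2, 299.5, 42.1]
tool_rot: [0.001, 0.969, 0.246, -0.004]
contact_force: [0.2, -0.5, -0.9]
grip_width: 42.8
gripper_force: 0.0
```

```bash
python3 - <<'E'
from h import *
go(606.3,300,26.5,.5)
E
```

```text
t 12.9 pos [604.2 299.5  42.1] yaw 0.498 zdir [-0.007 -0.003 -1.   ] shift [0.045 0.011 0.312] turn -0.01625
```

>>> carry_out(rows="0.5 0 0 0.15 0; 0.5 0 0 0.1 0; 0.5 0 0 0 0; 0.5 0 0 0 0")

```text
t: 13.4
tool_pos: [606.7, 300.9, 34.7]
tool_rot: [-0.0, 0.969, 0.247, 0.001]
contact_force: [-0.4, 0.0, -0.7]
grip_width: 42.9
gripper_force: 0.0
```

```bash
python3 - <<'E'
from h import *
go(606.3,300,26.5,.5)
E
```

```text
t 13.4 pos [606.7 300.9  34.7] yaw 0.5 zdir [ 0.001  0.    -1.   ] shift [-0.016  0.012  0.163] turn -0.00125
```

>>> carry_out(rows="0.5 0 0 0.16 0; 0.5 0 0 0 0; 0 0 0 0 0; 0 0 0 0 0; 0 0 0 0 0", squeeze=25)

```text
t: 14.02
tool_pos: [606.4, 300.8, 26.0]
tool_rot: [-0.0, 0.969, 0.247, 0.0]
contact_force: [0.2, 0.9, -0.1]
grip_width: 11.4
gripper_force: 28.3
```

>>> carry_out(rows="0 0 0 0 0; 0 0 0 0 0")

```text
t: 14.28
tool_pos: [606.5, 300.8, 26.0]
tool_rot: [-0.0, 0.969, 0.247, 0.0]
contact_force: [-0.0, 0.1, 0.1]
grip_width: 11.3
gripper_force: 28.2
```

>>> carry_out(rows="0 0 0 -0.4 0; 0 0 0 -0.6 0; 0 0 0 -0.8 0; 0 0 0 -0.8 0; 0 0 0 -0.4 0")

```text
t: 14.9
tool_pos: [607.2, 301.1, 180.5]
tool_rot: [-0.0, 0.969, 0.247, 0.003]
contact_force: [0.0, 0.8, -0.6]
grip_width: 11.6
gripper_force: 28.1
```

```bash
python3 - <<'E'
from h import *
for s,h,e in((-42,31,12),(-42,31,0),(0,31,0)):
    t=.635
    L=[s*np.cos(t)-h*np.sin(t),0,85+s*np.sin(t)+h*np.cos(t)-19+e]
    P=unit([569.93,73.58,-.05],L)[0];print(P.round(1))
go(*P,-.05)
E
```

```text
[517.8  76.2  78. ]
[517.8  76.2  66. ]
[551.6  74.5  91. ]
t 14.9 pos [607.2 301.1 180.5] yaw 0.5 zdir [ 0.005  0.002 -1.   ] shift [-3.159  3.443  1.776] turn 3.93875
```

>>> carry_out(rows="0 0 0 0 1; 0 0 0 0 1; 0 0 0 0 1; 0 0 0 0 0.94; 0 0 0 0 0")

```text
t: 15.52
tool_pos: [606.1, 300.6, 175.3]
tool_rot: [0.0, 1.0, -0.025, -0.0]
contact_force: [-0.1, 0.3, -1.2]
grip_width: 11.3
gripper_force: 28.1
```

>>> carry_out(rows="0 -0.7 0 0 0; 0 -0.8 0 0 0; 0 -0.7 0.4 0 0; 0 -0.3 0.8 0 0; 0 0 0.8 0 0")

```text
t: 16.15
tool_pos: [475.2, 206.6, 176.0]
tool_rot: [-0.0, 1.0, -0.023, 0.0]
contact_force: [0.5, -1.2, -0.7]
grip_width: 11.5
gripper_force: 28.1
```

```bash
python3 - <<'E'
from h import *
go(517.8,76.2,78,-.05)
E
```

```text
t 16.15 pos [475.2 206.6 176. ] yaw -0.045 zdir [ 0.  0. -1.] shift [0.968 2.567 1.96 ] turn 0.03625
```

>>> carry_out(rows="0 0 0.9 0 0; 0 0 0.9 0 0; 0 0.3 0.77 0 0; 0 0.4 0 0.5 0; 0 0.25 0 0.5 0")

```text
t: 16.77
tool_pos: [518.3, 75.6, 125.6]
tool_rot: [-0.0, 1.0, -0.024, 0.001]
contact_force: [-0.1, 0.2, -0.4]
grip_width: 11.1
gripper_force: 28.1
```

>>> carry_out(rows="0 0 0 0.25 0; 0 0 0 0.2 0; 0 0 0 0 0")

```text
t: 17.15
tool_pos: [516.9, 76.6, 103.0]
tool_rot: [0.0, 1.0, -0.025, -0.0]
contact_force: [1.1, -0.3, -0.9]
grip_width: 11.2
gripper_force: 28.1
```

```bash
python3 - <<'E'
from h import *
go(517.8,76.2,66,-.05)
b=bot.get_image("scene");cv2.imwrite("pics/s7.png",cv2.resize(b[170:290,270:400],None,fx=4,fy=4,interpolation=cv2.INTER_CUBIC))
E
```

```text
t 17.15 pos [516.9  76.6 103. ] yaw -0.049 zdir [-0.001 -0.    -1.   ] shift [0.019 0.007 0.741] turn 0.00625
```

View pics/s7.png

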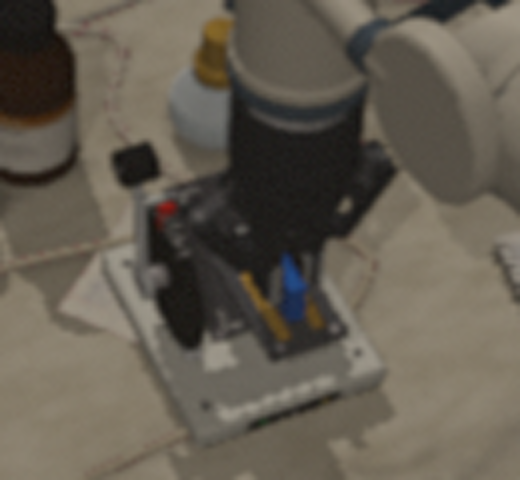

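>>> carry_out(rows="0 0 0 0.12 0; 0 0 0 0.12 0; 0 0 0 0.06 0; 0 0 0 0 0")

```text
t: 17.7
tool_pos: [517.2, 76.5, 89.4]
tool_rot: [-0.0, 1.0, -0.025, -0.0]
contact_force: [-4.9, 0.1, 5.8]
grip_width: 11.5
gripper_force: 29.2
```

>>> carry_out(rows="0 0 0 0.05 0; 0 0 0 0.05 0; 0 0 0 0.05 0; 0 0 0 0 0")

```text
t: 18.2
tool_pos: [516.0, 76.6, 82.4]
tool_rot: [-0.0, 1.0, -0.025, -0.001]
contact_force: [-12.2, -0.4, 11.0]
grip_width: 11.5
gripper_force: 31.5
```

>>> carry_out(rows="0 -0.05 0 0.02 0; 0 -0.05 0 0.05 0; 0 -0.05 0 0.06 0; 0 0 0 0 0")

```text
t: 18.7
tool_pos: [510.8, 76.9, 76.1]
tool_rot: [-0.0, 1.0, -0.025, 0.002]
contact_force: [-1.4, -0.6, 6.2]
grip_width: 11.5
gripper_force: 31.2
```

>>> carry_out(rows="0 -0.06 0 0.06 0; 0 -0.06 0 0.07 0; 0 -0.06 0 0.07 0; 0 0 0 0 0")

```text
t: 19.2
tool_pos: [501.8, 77.4, 66.0]
tool_rot: [-0.0, 1.0, -0.025, 0.002]
contact_force: [-1.6, 0.5, 5.2]
grip_width: 11.6
gripper_force: 31.8
```

```bash
python3 - <<'E'
from h import *
go(517.8,76.2,66,-.05)
b=bot.get_image("scene");cv2.imwrite("pics/s8.png",cv2.resize(b[170:290,270:400],None,fx=4.5,fy=4.5,interpolation=cv2.INTER_CUBIC))
E
```

```text
t 19.2 pos [501.8  77.4  66. ] yaw -0.05 zdir [ 0.003  0.    -1.   ] shift [0.321 0.007 0.   ] turn -0.00125
```

View pics/s8.png

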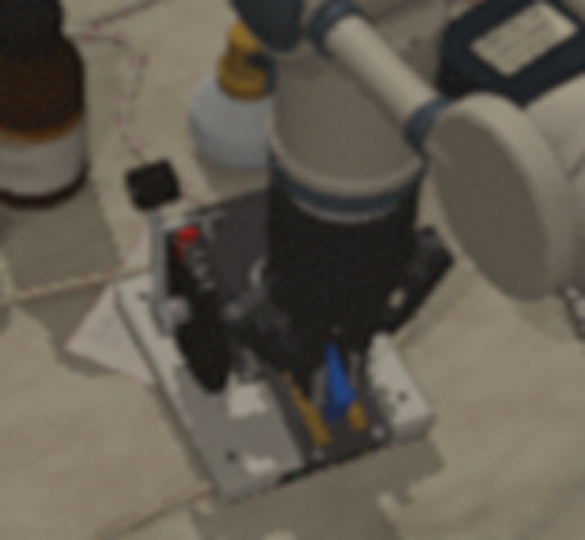

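>>> carry_out(rows="0 -0.04 0 -0.06 0; 0 0.2 0 -0.15 0; 0 0.2 0 -0.15 0; 0 0 0 0 0; 0 0 0 0 0")

```text
t: 19.88
tool_pos: [518.9, 76.3, 81.9]
tool_rot: [0.0, 1.0, -0.025, -0.0]
contact_force: [-1.0, 0.5, -1.0]
grip_width: 11.3
gripper_force: 30.8
```

>>> carry_out(rows="0 0.04 0 0.05 0; 0 -0.01 0 0.06 0; 0 -0.01 0 0.06 0; 0 0 0 0 0; 0 0 0 0 0")

```text
t: 20.5
tool_pos: [519.8, 76.3, 74.8]
tool_rot: [-0.0, 1.0, -0.025, 0.0]
contact_force: [-4.9, 0.4, 5.7]
grip_width: 11.7
gripper_force: 33.0
```

```bash
cat >> h.py <<'E'
def plane(t=.635):
    s=bot.state(); g=s["tool_pos"]+[0,0,19]; d=g-[569.93,73.58,85]; x=d[0]*np.cos(-.05)+d[1]*np.sin(-.05); y=-d[0]*np.sin(-.05)+d[1]*np.cos(-.05)
    print("s",(x*np.cos(t)+d[2]*np.sin(t)).round(1),"y",y.round(1),"h",(-x*np.sin(t)+d[2]*np.cos(t)).round(1),"F",s["contact_force"].round(1),"T",s["ft_torque"].round(2),"t",s["t"])
E
python3 -c "
from h import *
plane()"
```

```text
s -35.1 y 0.3 h 36.9 F [-4.9  0.4  5.7] T [-0.14  0.4  -0.09] t 20.5
```

>>> carry_out(rows="0 -0.02 0 0.06 0; 0 -0.02 0 0.06 0; 0 0 0 0.04 0; 0 0 0 0 0; 0 0 0 0 0")

```text
t: 21.12
tool_pos: [518.9, 76.4, 67.5]
tool_rot: [-0.0, 1.0, -0.025, 0.002]
contact_force: [-0.8, -0.3, 6.5]
grip_width: 11.2
gripper_force: 34.6
```

```bash
python3 -c "
from h import *
plane()"
```

```text
s -40.3 y 0.3 h 31.5 F [-0.8 -0.3  6.5] T [-0.07 -0.16  0.03] t 21.125
```

>>> carry_out(rows="0 0.01 0 0.02 0; 0 0.01 0 0.02 0; 0 0 0 0 0; 0 0 0 0 0")

```text
t: 21.62
tool_pos: [519.0, 76.4, 65.2]
tool_rot: [-0.0, 1.0, -0.025, 0.0]
contact_force: [-4.9, 0.1, 7.2]
grip_width: 11.3
gripper_force: 35.6
```

```bash
python3 -c "
from h import *
plane()"
```

```text
s -41.5 y 0.3 h 29.6 F [-4.9  0.1  7.2] T [-0.1   0.39 -0.02] t 21.625
```

>>> carry_out(rows="0 0.02 0 0.03 0; 0 0.01 0 0.01 0; 0 0 0 0 0; 0 0 0 0 0")

```text
t: 22.12
tool_pos: [519.2, 76.4, 63.2]
tool_rot: [-0.0, 1.0, -0.025, -0.001]
contact_force: [-11.3, 1.2, 10.6]
grip_width: 11.4
gripper_force: 37.1
```

```bash
python3 -c "
from h import *
plane()"
```

```text
s -42.5 y 0.3 h 27.9 F [-11.3   1.2  10.6] T [-0.11  1.32 -0.09] t 22.125
```

>>> carry_out(rows="0 -0.06 0 -0.08 0; 0 -0.06 0 -0.08 0; 0 0 0 0 0; 0 0 0 0 0")

```text
t: 22.62
tool_pos: [514.4, 76.5, 69.5]
tool_rot: [0.0, 1.0, -0.025, -0.0]
contact_force: [0.4, 0.8, -0.6]
grip_width: 11.5
gripper_force: 35.3
```

```bash
python3 - <<'E'
from h import *
plane()
p=[569.93,73.58,-.05]
a=bot.get_image("scene");cv2.imwrite("pics/scene9.png",a)
def soft(im,box):
    x0,y0,x1,y1=box;m=im.max(2).astype(float)[y0:y1,x0:x1];w=np.clip(80-m,0,50);yy,xx=np.mgrid[y0:y1,x0:x1];return ((w*xx).sum()/w.sum()).round(2),((w*yy).sum()/w.sum()).round(2)
for k in("scene5","scene9"): print(soft(cv2.imread(f"pics/{k}.png"),(296,204,311,219)))
# carrier edges: predicted corners for tilts, given grasp point
g=bot.state()["tool_pos"]+[0,0,19]
ov=cv2.resize(a[200:300,290:400],None,fx=5,fy=5,interpolation=cv2.INTER_CUBIC)
for th,col in((.45,(0,0,255)),(.635,(0,255,0))):
    C=np.array([[x,y,z] for x,y,z in((42,26,6),(42,-26,6),(-42,-26,6),(-42,26,6))],float)-[0,0,31]
    W=np.c_[C[:,0]*np.cos(th)-C[:,2]*np.sin(th),C[:,1],C[:,0]*np.sin(th)+C[:,2]*np.cos(th)]
    W=Rn.from_euler("z",-.05).apply(W)+g; Q=proj("scene",W);print(th,Q.round(1).tolist())
    cv2.polylines(ov,[((Q-[290,200]+.5)*5).astype(int)],True,col,1)
cv2.imwrite("pics/s9.png",ov)
E
```

```text
s -42.7 y 0.2 h 35.8 F [ 0.4  0.8 -0.6] T [-0.01  0.01 -0.03] t 22.625
(np.float64(303.65), np.float64(210.81))
(np.float64(303.62), np.float64(210.85))
0.45 [[322.1, 236.9], [341.1, 230.4], [353.9, 261.7], [334.7, 268.5]]
0.635 [[322.2, 234.6], [341.3, 228.1], [352.3, 260.4], [333.2, 267.1]]
```

View pics/s9.png

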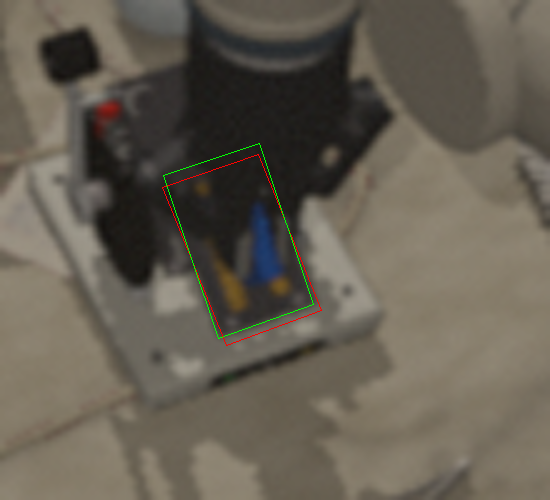

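>>> carry_out(rows="0 0.17 0 -0.13 0; 0 0.17 0 -0.13 0; 0 0.17 0 -0.13 0; 0 0.17 0 -0.12 0; 0 0 0 0 0")

```text
t: 23.3
tool_pos: [549.4, 74.8, 96.0]
tool_rot: [-0.0, 1.0, -0.025, 0.001]
contact_force: [0.8, -0.5, -1.0]
grip_width: 11.2
gripper_force: 35.3
```

>>> carry_out(rows="0 0 0 0 0; 0 0 0 0 0; 0 0.02 0 0.03 0; 0 0.02 0 0.02 0; 0 0 0 0 0")

```text
t: 23.92
tool_pos: [550.4, 74.7, 92.6]
tool_rot: [0.0, 1.0, -0.025, -0.0]
contact_force: [0.5, -0.1, -1.3]
grip_width: 11.2
gripper_force: 35.3
```

```bash
python3 -c "
from h import *
plane()"
```

```text
s -0.0 y 0.2 h 33.0 F [ 0.5 -0.1 -1.3] T [0.03 0.02 0.  ] t 23.925
```

>>> carry_out(rows="0 0.01 0 0.02 0; 0 0.01 0 0.01 0; 0 0.01 0 0.02 0; 0 0 0 0 0; 0 0 0 0 0")

```text
t: 24.55
tool_pos: [551.9, 74.7, 90.3]
tool_rot: [-0.0, 1.0, -0.025, -0.0]
contact_force: [0.1, 0.4, -0.5]
grip_width: 11.7
gripper_force: 35.3
```

```bash
python3 -c "
from h import *
plane()"
```

```text
s -0.1 y 0.2 h 30.2 F [ 0.1  0.4 -0.5] T [ 0.   -0.01  0.  ] t 24.55
```

>>> carry_out(rows="0 0.01 0 0.02 0; 0 0.01 0 0.01 0; 0 0 0 0 0; 0 0 0 0 0")

```text
t: 25.05
tool_pos: [552.9, 74.6, 88.8]
tool_rot: [-0.0, 1.0, -0.025, -0.0]
contact_force: [-0.1, -0.4, -1.2]
grip_width: 11.2
gripper_force: 35.3
```

```bash
python3 -c "
from h import *
plane()"
```

```text
s -0.2 y 0.2 h 28.4 F [-0.1 -0.4 -1.2] T [ 0.03  0.05 -0.01] t 25.05
```

>>> carry_out(rows="0 0.01 0 0.02 0; 0 0.01 0 0.01 0; 0 0 0 0 0; 0 0 0 0 0")

```text
t: 25.55
tool_pos: [553.4, 74.7, 88.2]
tool_rot: [-0.0, 1.0, -0.025, -0.0]
contact_force: [-5.3, 0.7, 5.0]
grip_width: 11.2
gripper_force: 36.2
```

```bash
python3 -c "
from h import *
plane()"
```

```text
s -0.2 y 0.3 h 27.7 F [-5.3  0.7  5. ] T [-0.07  0.76 -0.08] t 25.55
```

>>> carry_out(rows="0 0.01 0 0.01 0; 0 0 0 0.01 0; 0 0 0 0 0; 0 0 0 0 0; 0 0 0 0 0")

```text
t: 26.18
tool_pos: [553.4, 74.6, 88.1]
tool_rot: [0.0, 1.0, -0.025, -0.001]
contact_force: [-12.2, 0.6, 10.1]
grip_width: 11.8
gripper_force: 37.0
```

```bash
python3 - <<'E'
from h import *
plane()
a=bot.get_image("scene");cv2.imwrite("pics/scene10.png",a)
def soft(im,box):
    x0,y0,x1,y1=box;m=im.max(2).astype(float)[y0:y1,x0:x1];w=np.clip(80-m,0,50);yy,xx=np.mgrid[y0:y1,x0:x1];return ((w*xx).sum()/w.sum()).round(2),((w*yy).sum()/w.sum()).round(2)
for k in("scene5","scene10"): print(soft(cv2.imread(f"pics/{k}.png"),(296,204,311,219)))
print(np.abs(bot.state()["qvel"]).max())
# front-edge check: column profiles against the predicted carrier / stage front edges
t=.635
for n,x,y,h in(("carrier front bottom",-42,0,0),("carrier front top",-42,0,6),("stage front",-50,0,0)):
    for yy in(-20,20): print(n,yy,proj("scene",unit([569.93,73.58,-.05],[x*np.cos(t)-h*np.sin(t),yy,85+x*np.sin(t)+h*np.cos(t)])).round(1))
m=a.max(2); print(m[240:270:1,[324,328,332,336,340,344]].T)
E
```

```text
s -0.2 y 0.2 h 27.6 F [-12.2   0.6  10.1] T [-0.17  1.38 -0.06] t 26.175
(np.float64(303.65), np.float64(210.81))
(np.float64(303.95), np.float64(211.06))
0.0015099945709403908
carrier front bottom -20 [[343.3 245. ]]
carrier front bottom 20 [[328.7 250.1]]
carrier front top -20 [[344.  244.9]]
carrier front top 20 [[329.4 249.9]]
stage front -20 [[344.3 248.1]]
stage front 20 [[329.7 253.2]]
[[ 49  47  47  46  44  45  52  62  68  58  57  61  71  81  83 111 148 154
  153 152 154 149 127 107 105 104 106 106 106 106]
 [ 96  88  75  69  62  54  54  56  60  54  68  84  62  60  86 103 108 109
  114 133 141 126 109 106 106 106 107 105 106 105]
 [ 51  60  71  75  79  70  52  51  50  49  47  51  67  94 105 106 105 105
  106 106 104 105 104 107 107 105 104 106 104 104]
 [ 51  50  48  48  49  47  50  47  44  45  63  92 106 105 104 106 105 105
  106 106 106 106 105 106 107 105 106 108 105 104]
 [ 88  97  88  60  48  49  49  47  53  85 128 147 152 152 152 147 129 109
  105 107 105 105 104 105 106 105 106 107 106 106]
 [ 59  59  58  67  67  71  74  64 101 142 154 154 152 153 144 116 104 105
  106 107 105 106 106 107 105 105 106 107 109 111]]
```

>>> carry_out(rows="0 0 0 0 0; 0 0 0 0 0; 0 0 0 0 0; 0 0 0 0 0")

```text
t: 26.72
tool_pos: [553.4, 74.7, 88.1]
tool_rot: [0.0, 1.0, -0.025, -0.001]
contact_force: [-10.6, 0.2, 10.0]
grip_width: 11.9
gripper_force: 37.0
```

```bash
python3 - <<'E'
from h import *
plane(); a=bot.get_image("scene")
x0,y0,x1,y1=(296,204,311,219);m=a.max(2).astype(float)[y0:y1,x0:x1];w=np.clip(80-m,0,50);yy,xx=np.mgrid[y0:y1,x0:x1];print((w*xx).sum()/w.sum(),(w*yy).sum()/w.sum())
f=[bot.state()["contact_force"]@[-.593,0,.805]]
print(f, bot.state()["gripper_force"]); print(bot.close_job())
E
```

```text
s -0.3 y 0.2 h 27.6 F [-10.6   0.2  10. ] T [-0.12  1.32 -0.08] t 26.725
303.95891627803684 211.0683988452143
[np.float64(14.871791923459577)] 36.99887573719025
the job is handed in; nothing more can be done
None
```

The job is handed in, with no verdict returned. By my measurements the lever stands at about 0.64–0.65 rad against a rider at about 0.65. The sample carrier is held on the port, within about 1 mm of centre by the tool position, pressed with about 15 N. I judged it flush from how stiff the contact was rather than measuring it directly.

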